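Tap the last tapered leg into an upturned step stool

TASK

The upturned step stool lacks one leg: take the round leg with the tapered end out of the rack, set it lightly upright in the empty socket and let go of it. Then drive it fully home with the tamper, not by pushing it with the gripper, until its shoulder sits flush on the block, and stand the tamper upright on the bench again. Leave the square leg in the rack and the glue bottle where they are.

Things in the scene. Friction and masses are not known exactly. Their poses are not given: they have to be found in the camera images.
- seat: Upturned stool block, pale wood, 180 mm along its x, 220 mm along its y, 60 mm thick, fixed on the bench; origin under its centre. Three legs (42 mm wide, 85 mm tall) stand fixed on it. The empty socket is its fourth corner, at x -55 mm, y +75 mm; from there the other legs are 110 mm along +x, 150 mm along -y, and diagonal.
- socket (a point): Centre of the empty socket's mouth, 60 mm above the bench; z up, x and y as the block. Opening 34 mm wide; from 3 mm down the bore tapers like the leg's tenon, 50 mm deep. A leg set in lightly stops with its shoulder about 15 mm above the face; driving it down takes about 8 N, rising to 12 to 18 N; friction keeps it where it is driven. Home, its shoulder rests on the face.
- leg: Loose round leg, pale wood, 130 mm long, about 0.12 kg. Origin at its tenon's tip, z up along the leg. From the tip: tapered tenon 45 mm long (18 mm wide at the tip, 30 mm at the shoulder), then a round shank 42 mm wide, 85 mm long (last 13 mm narrow to 37 mm). Starts upright, tenon down, in one of the rack's two holes, shoulder on the rack's top.
- leg_mid (a point): Centre of the loose leg's shank, where to grasp it: 42.5 mm above its shoulder.
- leg_shoulder (a point): Centre of the loose leg's shoulder, where tenon and shank meet (45 mm above the tip).
- leg_top (a point): Centre of the flat outer end of the loose leg (85 mm above its shoulder).
- tamper: Hand tamper, about 0.4 kg: a black rubber head, 66 mm wide and 60 mm high, with an upright wooden handle on it, 28 mm thick; 130 mm tall in all. It stands on the bench on its flat round striking face. Origin at the centre of that face, z up along the handle.
- tamper_face (a point): Centre of the tamper's flat striking face (its underside).
- tamper_grip (a point): Point on the axis of the tamper's handle, 95 mm above its striking face, where to grasp it.
- square_mid (a point): Centre of the shank of the other leg in the rack, which stays there: a square shank 42 x 42 mm and 100 mm tall, standing on the rack's top. The rack is a fixed wooden block 200 x 85 mm and 60 mm high; its two holes are 34 mm wide and 100 mm apart along its long side.
- glue_mid (a point): Centre of the white glue bottle (60 mm wide, 160 mm tall), which stands on the bench and must be left alone.
There are look-alikes about, which are no part of the job. What is shaped like the tamper but blue, pink or yellow is not meant.

How it is judged:
On the way, in this order (a step that is already met when the one before it is completed fails the run):
1. the round leg stands released in the empty socket, upright, its shoulder still more than 5 mm above the block (horizontal distance between leg_shoulder and socket below 0.008 m and z of leg_shoulder in the frame of socket between 0.005 and 0.025 m and angle between leg's own z axis and vertical below 0.12 rad and contact force between the fingers and leg below 0.1 N), for 0.1 s.
2. the leg has been driven home: its shoulder is within 3 mm of the block's face (z of leg_shoulder in the frame of socket below 0.003 m and horizontal distance between leg_shoulder and socket below 0.004 m), for 0.1 s.
At the end, for the whole second after the job is handed in: Leg in the socket: shoulder within 3 mm of the block's face, centred within 4 mm, upright within 0.05 rad. Tamper at rest on the bench on its face (below 6 mm, upright within 0.1 rad). Square leg and glue bottle within 30 mm of their starts (all of step 2 and angle between leg's own z axis and vertical below 0.05 rad and linear speed of each of leg, tamper below 0.02 m/s and height (world z) of tamper_face below 0.006 m and angle between tamper's own z axis and vertical below 0.1 rad and distance of each of square_mid, glue_mid from where it was at the start of the episode below 0.03 m); the robot touches nothing.
It fails at once if the gripper or arm presses on the leg (over 2 N) while its shoulder is 3 to 8 mm above the socket: it must be driven with the tamper (horizontal distance between leg_shoulder and socket below 0.01 m and z of leg_shoulder in the frame of socket between 0.003 and 0.008 m and contact force between any of the fingers, the arm and leg above 2 N).
It fails at once if the square leg is moved by more than 30 mm (distance of square_mid from where it was at the start of the episode above 0.03 m).
It fails at once if the glue bottle is moved by more than 30 mm (distance of glue_mid from where it was at the start of the episode above 0.03 m).
It also fails if it takes over 72 s, if anything falls off the work surface, if the arm or the gripper's body presses on something with over 40 N, if the wrist force passes 120 N, or if a joint passes its speed limit or range.

ROBOT

A 6-joint arm with a two-finger parallel gripper is mounted at the origin on the work surface. World frame = base frame: x ahead of the robot, y to its left, z up, the work surface at z = 0. Lengths are in m, angles in rad, forces in N, time in s.
With the tool pointing down it reaches from about 0.3 to 0.775 m from the base axis. Payload 14.6 kg.
Tool frame: the origin (TCP) lies at the very end of the fingers, on their centre line; the grasp point (between the pads) lies 19 mm behind it; z points along the fingers, y is the direction in which the jaws open and shut (so a half turn about z gives the same grasp; the last joint's range is limited). The gripper opens to 94 mm and grips with 3 to 60 N. Pads are 16 mm wide; open, the fingers measure 119 mm over their backs; the gripper's body (75 mm by 177 mm) begins 78 mm behind the grasp point.
Start: joints at [-1.362, 0.3, 1.521, -0, 1.321, -0.067], TCP at [0.15, -0.529, 0.205] pointing down, gripper open.
Joint ranges: [-3.03, 3.03], [-0.79, 2.21], [0.23, 2.52], [-1.04, 4.18], [0, 3.07], [-2.55, 2.55]. Speed limits (rad/s): [2.22, 2.22, 2.57, 3.14, 3.14, 3.14].

INTERFACE

Orientations are given as [roll, pitch, yaw] about the fixed x, y, z axes, in that order (R = Rz(yaw) Ry(pitch) Rx(roll)).
In Python, from station import ctrl, eyes gives the robot as it stands.
- The arm moves only by the tool jog_arm, never from a script. Its argument "moves" is a list of rows, each a list of 3 entries, a list of its own where there are three numbers: the shift along the world's x, y, z in mm, then the turn, a rotation vector about the world's x, y, z in units of 5 degrees (1.0 is 5 degrees), then the finger opening in mm, from 0 to 94. In form: [[[tx, ty, tz], [wx, wy, wz], jaw], ...]. A call has 1 to 5 rows; each row is the pose to reach, as a shift and turn from the pose commanded when the call began; what a row does not reach only later rows make up. A row lasts 1/12 s, in which the tool goes at most 41.7 mm and 7.16 degrees, less where a joint would pass 70% of its speed; a pose out of reach is approached as far as the arm can. A call with a gripper value outside its range is refused whole. The fingers move at their own pace and stop on an object; "squeeze" is the grip in N (left out, the last holds). Time passes only in rows, so rows that repeat a pose let the fingers close. It gives the time, the measured TCP pose, the force and the opening at its end, in the units of the state.
- ctrl.get_obs(): the state, without advancing time (a new reading comes with each control period).
- eyes.camera(name): name is "side" or "top"; returns a dict with "frame" (480x640x3 uint8, red, green, blue), "vertical_fov" (degrees; the focal length in pixels is half the picture's height over the tangent of half this angle, whatever the lens; pixels are square), "cx", "cy" (the principal point, pixels), "eye" and "attitude" of the camera in the world. Camera axes: x right, y down, z forward; pixel columns grow to the right and rows downward; lengths in m; the calibration is good to about 2 mm. A picture is of the moment at which its call begins. There is no depth.
- ctrl.hand_in(): hands the job in, once; it reports no verdict.
The state is a dict: "time_s": time; "qpos": joint angles; "joint_vel": joint speeds; "tau": joint torques, N m; "ee_pos": TCP position; "eef_rot": TCP orientation; "force": force on the tool from outside, world axes, zero at the start; "moment": the same for the moment, N m; "grip_width": finger opening in m.
Only numpy, scipy, OpenCV 4.12 (cv2) and the standard library are available. Lean on these libraries where they do the work, as an engineer would, in place of code of your own. Each camera call takes 0.05 s, during which the arm holds its last target.

## Working session

There is one attempt and no reset: what is moved stays moved. The work goes in short steps, Python scripts to look and compute and a tool call to move; the robot and the scene stay as the last step left them, time stands still between calls to the robot, and variables do not carry over. Pictures are saved under pics/ and viewed, and the job is handed in when it is done.

Besides the shell and the picture viewer there is one more tool, called after "Call:" as name(argument=value, ...) on one line, values as JSON. jog_arm: Moves the arm, as the interface text tells. Its arguments: {"type":"object","properties":{"moves":{"type":"array","items":{"type":"array"}},"squeeze":{"type":"number"}},"required":["moves"]}

```bash
ls; mkdir -p pics; python3 - <<'E'
from station import ctrl, eyes
import cv2
for n in("side","top"):
    c=eyes.camera(n); cv2.imwrite(f"pics/{n}0.png",c["frame"][:,:,::-1])
    print(n,{k:v for k,v in c.items() if k!="frame"})
print(ctrl.get_obs())
E
```

```text
pics
side {'vertical_fov': 54.55030671804895, 'cx': 320.29598626024404, 'cy': 234.03668945611415, 'eye': array([0.26570934, 0.64072827, 0.70860835]), 'attitude': array([-2.27290018, -0.0056665 , -2.72371462])}
top {'vertical_fov': 49.49262508897547, 'cx': 308.3387648744448, 'cy': 241.33274865652257, 'eye': array([ 0.33837824, -0.02135904,  1.25044078]), 'attitude': array([-2.93955059,  0.00386902, -1.69071549])}
{'time_s': 0.1, 'qpos': array([-1.36156898e+00,  3.00397793e-01,  1.52149554e+00,  3.76415370e-05,
        1.32067709e+00, -6.66018999e-02]), 'joint_vel': array([ 0.00045322, -0.00032707, -0.00171703,  0.00125941,  0.00024118,
       -0.00018558]), 'tau': array([ 4.14485726e-05, -5.32644618e+01, -3.53284657e+01,  7.08971615e-02,
        2.34898907e-02, -6.33384502e-05]), 'ee_pos': array([ 0.14974978, -0.52899336,  0.20496272]), 'eef_rot': array([-3.14061948e+00, -1.01453275e-04,  2.75819861e-01]), 'force': array([-0.2034459 ,  0.18936388,  0.31077404]), 'moment': array([-0.02289171,  0.00031991, -0.051124  ]), 'grip_width': 0.09417246965788806}
```

View pics/side0.png

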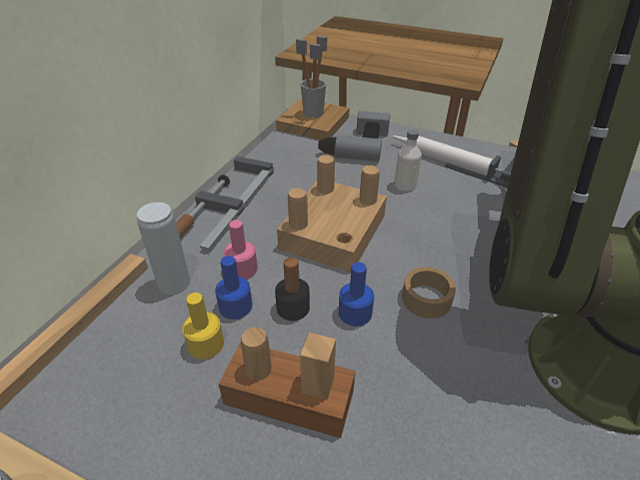

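View pics/top0.png

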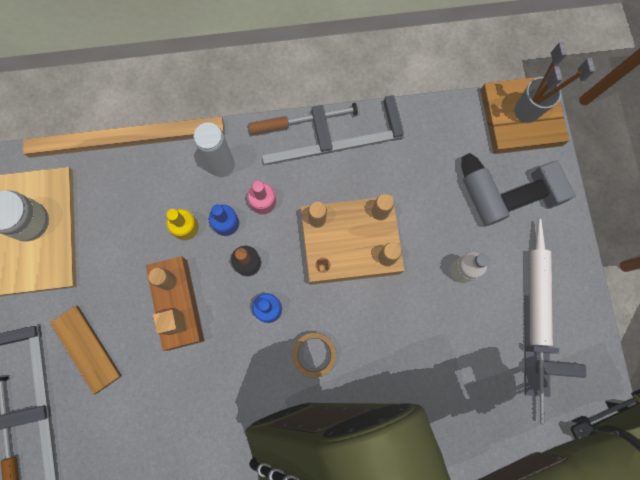

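```bash
cat > h.py <<'E'
import numpy as np, cv2
from scipy.spatial.transform import Rotation as Ro
from station import ctrl, eyes
class Cam:
    def __init__(s,n):
        c=eyes.camera(n); s.f=c["frame"]; s.F=240/np.tan(np.radians(c["vertical_fov"]/2)); s.cx=c["cx"]; s.cy=c["cy"]
        s.e=c["eye"]; s.R=Ro.from_euler("xyz",c["attitude"]).as_matrix()
    def ray(s,p): return s.R@np.array([(p[0]-s.cx)/s.F,(p[1]-s.cy)/s.F,1])
    def at(s,p,z):
        d=s.ray(p); return s.e+d*(z-s.e[2])/d[2]
    def proj(s,X):
        v=s.R.T@(np.array(X)-s.e); return np.array([s.cx+s.F*v[0]/v[2],s.cy+s.F*v[1]/v[2]])
    def crop(s,x0,y0,x1,y1,k,fn): cv2.imwrite("pics/"+fn,cv2.resize(s.f[y0:y1,x0:x1,::-1],None,fx=k,fy=k,interpolation=cv2.INTER_CUBIC))
def tri(c1,p1,c2,p2):
    d1,d2=c1.ray(p1),c2.ray(p2); A=np.stack([d1,-d2],1)
    t=np.linalg.lstsq(A,c2.e-c1.e,rcond=None)[0]; a=c1.e+d1*t[0]; b=c2.e+d2*t[1]
    return (a+b)/2, np.linalg.norm(a-b)
E
python3 - <<'E'
from h import *
T=Cam("top");S=Cam("side")
T.crop(130,160,430,360,2.6,"t1.png"); S.crop(180,140,400,440,2,"s1.png")
for z in(0,):
  for p in[(300,207),(398,199),(404,272),(308,283)]: print("seat",T.at(p,.06))
  for p in[(147,265),(181,257),(201,340),(166,349)]: print("rack",T.at(p,.06))
print(T.at((323,265),.06),S.at((344,238),.06))
print("leg",T.at((158,277),.145),S.at((256,335),.145))
E
```

```text
seat [ 0.66571982 -0.0362923   0.06      ]
seat [ 0.65716661 -0.26931831  0.06      ]
seat [ 0.48286588 -0.25615854  0.06      ]
seat [ 0.48416071 -0.03350277  0.06      ]
rack [0.57047679 0.3315248  0.06      ]
rack [0.57976391 0.25197755 0.06      ]
rack [0.38527067 0.22071046 0.06      ]
rack [0.37489029 0.30020885 0.06      ]
[ 0.52149078 -0.07292648  0.06      ] [ 0.522047   -0.07045209  0.06      ]
leg [0.52509731 0.28443683 0.145     ] [0.5259543 0.2829529 0.145    ]
```

View pics/t1.png

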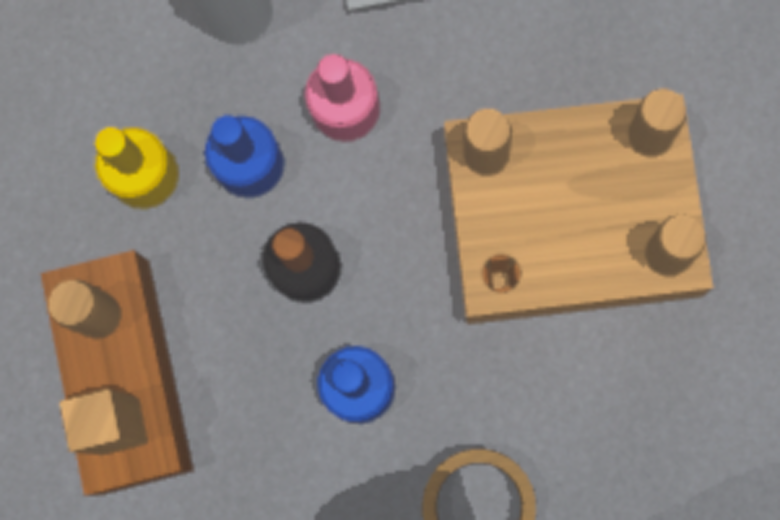

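View pics/s1.png

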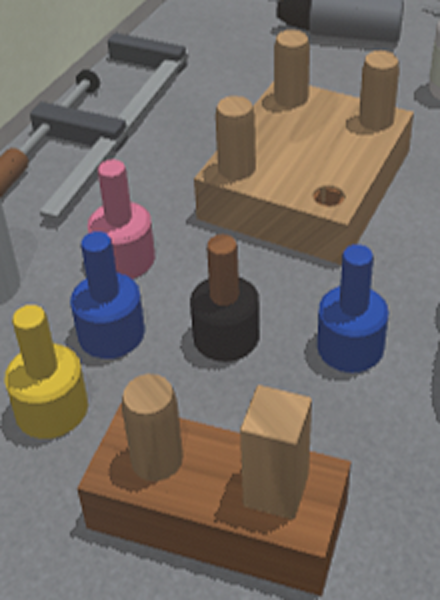

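```bash
cat > z.py <<'E'
from h import *
def sheet(c,pts,fn,r=16,k=8):
    t=[]
    for (x,y) in pts:
        x,y=int(x),int(y); im=cv2.resize(c.f[y-r:y+r,x-r:x+r,::-1],None,fx=k,fy=k,interpolation=cv2.INTER_NEAREST)
        for i in range(0,2*r,4):
            cv2.line(im,(i*k,0),(i*k,6),(0,0,255),1); cv2.line(im,(0,i*k),(6,i*k),(0,0,255),1)
        cv2.putText(im,f"{x-r},{y-r}",(8,20),0,.45,(255,0,255),1); t.append(im)
    n=3
    while len(t)%n: t.append(t[0]*0)
    cv2.imwrite("pics/"+fn,np.vstack([np.hstack(t[i:i+n]) for i in range(0,len(t),n)]))
E
python3 - <<'E'
from z import *
T=Cam("top");S=Cam("side")
sheet(T,[(158,277),(323,265),(241,255),(318,210),(386,203),(393,252)],"zt.png")
sheet(S,[(256,337),(344,238),(291,263),(298,192),(326,159),(370,170)],"zs.png")
E
```

```text
(no output)
```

View pics/zt.png

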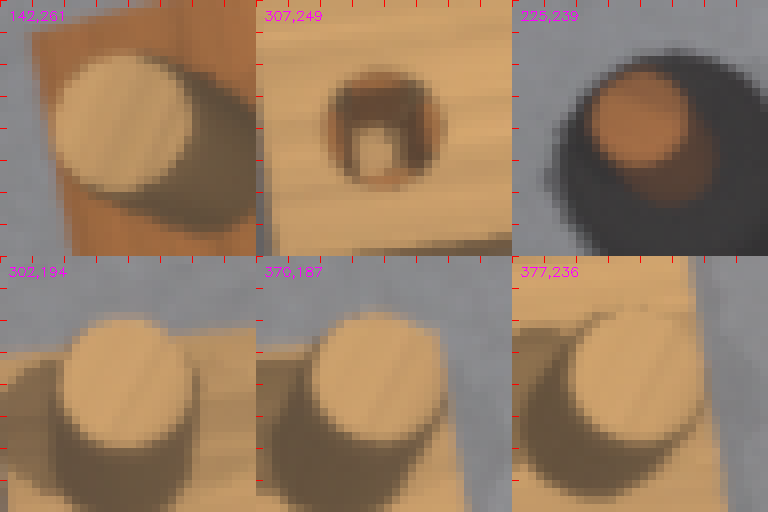

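View pics/zs.png

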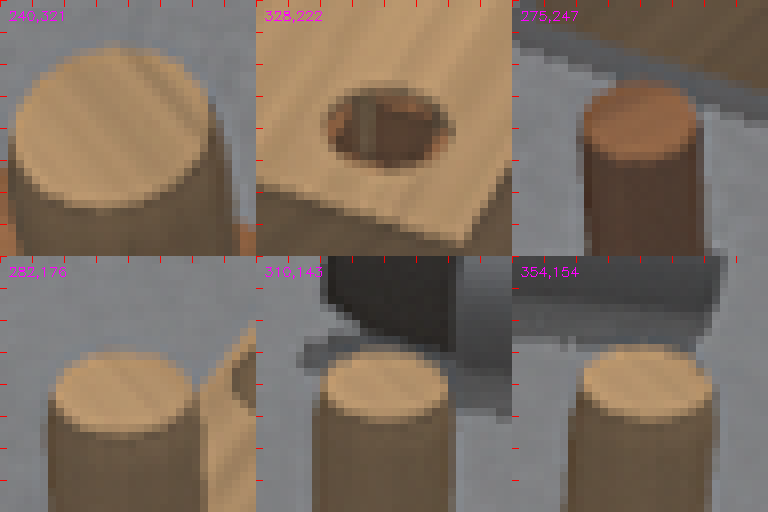

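```bash
python3 - <<'E'
from h import *
T=Cam("top");S=Cam("side")
P=dict(leg=((156.75,275.75),(253.4,336.4),.145),hole=((322.7,264.5),(344,237.6),.06),tamp=((240.5,253.25),(290.5,261.6),.13),
A=((317.4,209.3),(296.9,192.5),.145),B=((384.6,201.7),(325.6,158.6),.145),C=((392.1,250.5),(370.4,169.4),.145))
M={}
for k,(a,b,z) in P.items():
    t,s=T.at(a,z),S.at(b,z); M[k]=(t+s)/2
    print(k,t.round(4),s.round(4),*[np.round(v,4) for v in tri(T,a,S,b)])
# seat: socket(-55,75) A: same y? fit similarity
names=["hole","A","C","B"]
W=np.array([M[k][:2] for k in names])
for m in ([(-55,75),(55,75),(-55,-75),(55,-75)],):
    m=np.array(m)/1000
    c=W.mean(0); H=m.T@(W-c); U,_,Vt=np.linalg.svd(H); R=(U@Vt).T
    print(np.linalg.det(R),np.degrees(np.arctan2(R[1,0],R[0,0])), (m@R.T+c).round(4), (m@R.T+c-W).round(4))
E
```

```text
leg [0.5281 0.2869 0.145 ] [0.5282 0.2868 0.145 ] [0.5281 0.2869 0.1452] 0.0
hole [ 0.5227 -0.0724  0.06  ] [ 0.5225 -0.0717  0.06  ] [ 0.5228 -0.0724  0.0593] 0.0
tamp [0.5582 0.106  0.13  ] [0.558  0.1064 0.13  ] [0.5583 0.106  0.1296] 0.0001
A [ 0.6326 -0.0725  0.145 ] [ 0.6325 -0.0725  0.145 ] [ 0.6326 -0.0725  0.145 ] 0.0
B [ 0.6319 -0.2214  0.145 ] [ 0.6319 -0.2222  0.145 ] [ 0.6316 -0.2213  0.1456] 0.0002
C [ 0.5219 -0.2212  0.145 ] [ 0.5219 -0.2213  0.145 ] [ 0.5219 -0.2212  0.145 ] 0.0
1.0000000000000004 -0.2690939168842504 [[ 0.5226 -0.0716]
 [ 0.6326 -0.0722]
 [ 0.5219 -0.2216]
 [ 0.6319 -0.2222]] [[-0.      0.0004]
 [ 0.      0.0003]
 [ 0.     -0.0004]
 [-0.     -0.0003]]
```

Call:
jog_arm(moves=[[[20,30,20],[0,0,0],94],[[40,65,40],[0,0,0],94],[[60,100,60],[0,0,-0.5],94],[[80,130,80],[0,0,-1],94],[[100,165,95],[0,0,-1.34],94]])

```text
time_s: 0.82
ee_pos: [0.2468, -0.3689, 0.2992]
eef_rot: [3.14, -0.0, 0.156]
force: [0.3, 0.1, -0.4]
grip_width: 0.0938
```

Call:
jog_arm(moves=[[[20,34,0],[0,0,0],94],[[40,68,0],[0,0,0],94],[[60,102,0],[0,0,0],94],[[80,136,0],[0,0,0],94],[[100,170,0],[0,0,0],94]])

```text
time_s: 1.23
ee_pos: [0.3467, -0.1984, 0.298]
eef_rot: [3.141, -0.001, 0.159]
force: [0.2, -1.4, -0.2]
grip_width: 0.0938
```

Call:
jog_arm(moves=[[[20,34,0],[0,0,0],94],[[40,68,0],[0,0,0],94],[[60,102,0],[0,0,0],94],[[80,136,0],[0,0,0],94],[[100,170,0],[0,0,0],94]])

```text
time_s: 1.65
ee_pos: [0.4468, -0.0282, 0.2979]
eef_rot: [3.141, -0.001, 0.159]
force: [-0.1, -0.7, -0.4]
grip_width: 0.0941
```

Call:
jog_arm(moves=[[[15,36,0],[0,0,0],94],[[30,72,0],[0,0,0],94],[[45,108,0],[0,0,0],94],[[60,144,0],[0,0,0],94],[[78,180,0],[0,0,0],94]])

```text
time_s: 2.07
ee_pos: [0.5244, 0.1519, 0.2979]
eef_rot: [-3.142, -0.0, 0.159]
force: [0.4, -0.3, 0.8]
grip_width: 0.0937
```

Call:
jog_arm(moves=[[[0,38,0],[0,0,0],94],[[0,76,0],[0,0,0],94],[[0,110,0],[0,0,0],94],[[0,131,-20],[0,0,0],94],[[0,131,-40],[0,0,0],94]])

```text
time_s: 2.48
ee_pos: [0.5238, 0.2846, 0.2573]
eef_rot: [-3.141, -0.001, 0.162]
force: [-0.2, 0.5, -0.7]
grip_width: 0.0943
```

Call:
jog_arm(moves=[[[0,0,-10],[0,0,0],94],[[0,0,-10],[0,0,0],94]])

```text
time_s: 2.65
ee_pos: [0.5236, 0.2803, 0.2453]
eef_rot: [3.14, 0.004, 0.159]
force: [1.2, -0.2, -0.1]
grip_width: 0.0941
```

```bash
python3 - <<'E'
from h import *
o=ctrl.get_obs(); print(o["ee_pos"],o["eef_rot"],o["qpos"])
S=Cam("side");T=Cam("top")
cv2.imwrite("pics/s2.png",S.f[:,:,::-1])
for X in [(0.5281,.2869,.145),o["ee_pos"]]: print(S.proj(X),T.proj(X))
E
```

```text
[0.52355596 0.2803303  0.24533782] [3.14039892 0.00387197 0.15903819] [ 4.29976852e-01  3.75860449e-01  1.32778961e+00 -1.14864547e-04
  1.44199280e+00  1.84174767e+00]
[253.40741885 336.48563492] [156.76392643 275.75395894]
[252.32624479 287.95597791] [145.40078142 270.65679535]
```

View pics/s2.png

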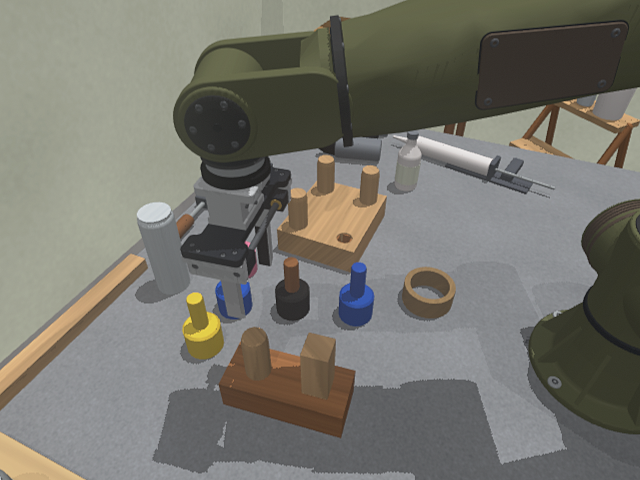

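Call:
jog_arm(moves=[[[0,0,0],[0,0,0],94],[[0,0,0],[0,0,0],94]])

```text
time_s: 2.92
ee_pos: [0.5248, 0.2803, 0.2491]
eef_rot: [-3.141, -0.002, 0.158]
force: [0.0, -0.4, 0.5]
grip_width: 0.0939
```

Call:
jog_arm(moves=[[[3.3,6.6,-25],[0,0,0],94],[[3.3,6.6,-50],[0,0,0],94],[[3.3,6.6,-60],[0,0,0],94],[[3.3,6.6,-60],[0,0,0],94],[[3.3,6.6,-60],[0,0,0],94]])

```text
time_s: 3.33
ee_pos: [0.5279, 0.2872, 0.1888]
eef_rot: [-3.141, -0.001, 0.159]
force: [0.6, 0.2, -0.2]
grip_width: 0.0938
```

Call:
jog_arm(moves=[[[0,0,-35],[0,0,0],94],[[0,0,-70],[0,0,0],94],[[0,0,-95],[0,0,0],94],[[0,0,-105],[0,0,0],94],[[0,0,-105],[0,0,0],94]])

```text
time_s: 3.75
ee_pos: [0.5274, 0.2871, 0.0822]
eef_rot: [3.141, 0.002, 0.159]
force: [-1.3, -0.3, 0.4]
grip_width: 0.094
```

Call:
jog_arm(moves=[[[0,0,0],[0,0,0],40],[[0,0,0],[0,0,0],38],[[0,0,0],[0,0,0],35],[[0,0,0],[0,0,0],35],[[0,0,0],[0,0,0],35]], squeeze=20)

```text
time_s: 4.17
ee_pos: [0.5279, 0.2875, 0.0837]
eef_rot: [-3.141, -0.001, 0.159]
force: [0.8, -0.5, 0.1]
grip_width: 0.0641
```

Call:
jog_arm(moves=[[[0,0,0],[0,0,0],35],[[0,0,0],[0,0,0],35],[[0,0,0],[0,0,0],35]])

```text
time_s: 4.42
ee_pos: [0.5276, 0.2873, 0.0828]
eef_rot: [3.142, -0.0, 0.159]
force: [-0.0, -0.3, -0.0]
grip_width: 0.044
```

Call:
jog_arm(moves=[[[0,0,0],[0,0,0],35],[[0,0,0],[0,0,0],35],[[0,0,0],[0,0,0],35],[[0,0,0],[0,0,0],35]])

```text
time_s: 4.75
ee_pos: [0.5276, 0.2873, 0.0828]
eef_rot: [3.142, -0.0, 0.159]
force: [-1.0, -1.1, 2.3]
grip_width: 0.042
```

Call:
jog_arm(moves=[[[0,0,10],[0,0,0],35],[[0,0,35],[0,0,0],35],[[0,0,70],[0,0,0],35],[[0,0,105],[0,0,0],35],[[0,0,135],[0,0,0],35]])

```text
time_s: 5.17
ee_pos: [0.5275, 0.2874, 0.2207]
eef_rot: [-3.141, -0.001, 0.159]
force: [1.0, -0.2, -1.0]
grip_width: 0.0419
```

Call:
jog_arm(moves=[[[0,0,20],[0,0,0],35],[[0,0,30],[0,0,0],35],[[0,0,30],[0,0,0],35],[[0,0,30],[0,0,0],35]])

```text
time_s: 5.5
ee_pos: [0.5273, 0.2873, 0.2469]
eef_rot: [3.141, 0.001, 0.159]
force: [0.3, 0.4, -2.9]
grip_width: 0.0415
```

```bash
python3 - <<'E'
from h import *
o=ctrl.get_obs(); print(o["ee_pos"],o["eef_rot"],o["force"],o["grip_width"])
S=Cam("side");T=Cam("top")
cv2.imwrite("pics/s3.png",np.vstack([S.f[100:450,100:420,::-1]]))
E
```

```text
[0.52732693 0.28727733 0.2468671 ] [3.14137156e+00 8.60706327e-04 1.58897112e-01] [ 0.26377306  0.37738181 -2.91477202] 0.04152427846786565
```

View pics/s3.png

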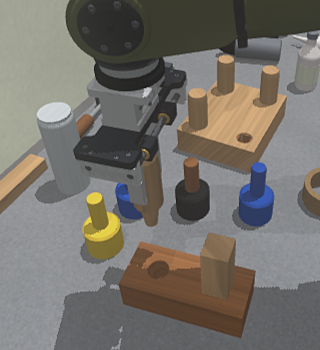

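Call:
jog_arm(moves=[[[0,-20,0],[0,0,0],35],[[-1,-55,0],[0,0,0],35],[[-2,-95,0],[0,0,0],35],[[-2,-135,0],[0,0,0],35],[[-3,-175,0],[0,0,0],35]])

```text
time_s: 6.02
ee_pos: [0.5238, 0.1107, 0.2462]
eef_rot: [-3.142, 0.002, 0.159]
force: [0.7, -0.4, -0.9]
grip_width: 0.042
```

Call:
jog_arm(moves=[[[0,-40,0],[0,0,0],35],[[-1,-80,0],[0,0,0],35],[[-2,-120,0],[0,0,0],35],[[-2,-155,0],[0,0,0],35],[[-2,-175,0],[0,0,0],35]])

```text
time_s: 6.43
ee_pos: [0.5217, -0.0658, 0.2463]
eef_rot: [-3.141, 0.002, 0.157]
force: [-0.1, 0.5, -1.2]
grip_width: 0.0418
```

Call:
jog_arm(moves=[[[0,-8,0],[0,0,0],35],[[0,-8,0],[0,0,0],35],[[0,-8,0],[0,0,0],35]])

```text
time_s: 6.68
ee_pos: [0.5224, -0.0701, 0.2469]
eef_rot: [-3.141, 0.001, 0.159]
force: [1.0, 0.2, -0.8]
grip_width: 0.0419
```

Call:
jog_arm(moves=[[[0,-2,-35],[0,0,0],35],[[0,-2,-70],[0,0,0],35],[[0,-2,-100],[0,0,0],35],[[0,-2,-110],[0,0,0],35],[[0,-2,-110],[0,0,0],35]])

```text
time_s: 7.1
ee_pos: [0.5216, -0.0712, 0.1356]
eef_rot: [-3.14, 0.004, 0.16]
force: [-0.2, -0.4, -1.4]
grip_width: 0.042
```

```bash
python3 - <<'E'
from h import *
o=ctrl.get_obs(); print(o["ee_pos"],o["eef_rot"],o["force"],o["grip_width"])
S=Cam("side");T=Cam("top")
S.crop(250,100,410,280,4,"s4.png");T.crop(250,160,430,300,4,"t4.png")
E
```

```text
[ 0.52159085 -0.07121311  0.13560013] [-3.13985014  0.00414675  0.16034246] [-0.23701075 -0.36655253 -1.40344574] 0.04197704262241641
```

View pics/s4.png

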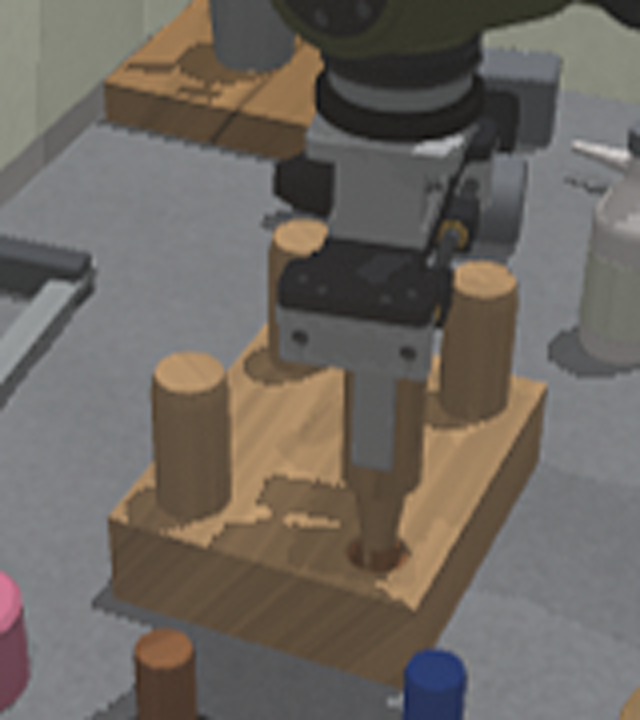

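Call:
jog_arm(moves=[[[0,0,-15],[0,0,0],35],[[0,0,-25],[0,0,0],35],[[0,0,-31],[0,0,0],35],[[0,0,-31],[0,0,0],35],[[0,0,-31],[0,0,0],35]])

```text
time_s: 7.62
ee_pos: [0.5228, -0.0726, 0.1073]
eef_rot: [3.141, -0.0, 0.159]
force: [-0.1, -0.3, -1.1]
grip_width: 0.0415
```

Shoulder is about 24.5 mm above the face; lower some more.

Call:
jog_arm(moves=[[[0,0,-4],[0,0,0],35],[[0,0,-7],[0,0,0],35],[[0,0,-7],[0,0,0],35],[[0,0,-7],[0,0,0],35]])

```text
time_s: 7.95
ee_pos: [0.5225, -0.0726, 0.0996]
eef_rot: [-3.142, 0.0, 0.159]
force: [-0.8, -0.1, -0.4]
grip_width: 0.042
```

Call:
jog_arm(moves=[[[0,0,0],[0,0,0],50],[[0,0,0],[0,0,0],60],[[0,0,0],[0,0,0],75],[[0,0,0],[0,0,0],94],[[0,0,0],[0,0,0],94]])

```text
time_s: 8.37
ee_pos: [0.5227, -0.0726, 0.0998]
eef_rot: [3.142, -0.0, 0.159]
force: [-0.0, -0.0, 0.2]
grip_width: 0.0717
```

Call:
jog_arm(moves=[[[0,0,0],[0,0,0],94],[[0,0,0],[0,0,0],94],[[0,0,0],[0,0,0],94],[[0,0,0],[0,0,0],94],[[0,0,0],[0,0,0],94]])

```text
time_s: 8.78
ee_pos: [0.5226, -0.0726, 0.0997]
eef_rot: [3.142, 0.0, 0.159]
force: [0.6, -0.1, -0.3]
grip_width: 0.0941
```

Call:
jog_arm(moves=[[[0,0,30],[0,0,0],94],[[0,0,65],[0,0,0],94],[[0,0,105],[0,0,0],94],[[0,0,145],[0,0,0],94],[[0,0,165],[0,0,0],94]])

```text
time_s: 9.2
ee_pos: [0.5232, -0.0728, 0.2697]
eef_rot: [3.14, -0.005, 0.159]
force: [-0.5, -0.5, 0.5]
grip_width: 0.094
```

```bash
python3 - <<'E'
from z import *
o=ctrl.get_obs(); print(o["ee_pos"],o["eef_rot"],o["force"],o["grip_width"])
S=Cam("side");T=Cam("top")
S.crop(250,100,410,280,4,"s5.png")
for z in(.145,.16):print(S.proj((.5226,-.072,z)),T.proj((.5226,-.072,z)))
E
```

```text
[ 0.52324361 -0.07277969  0.26973072] [ 3.13962026 -0.0052397   0.15887471] [-0.49395309 -0.48366046  0.48629202] 0.09395472833744586
[345.65004742 205.60462388] [323.44488148 258.37938754]
[345.95621778 199.58566371] [323.61825559 257.18886587]
```

View pics/s5.png

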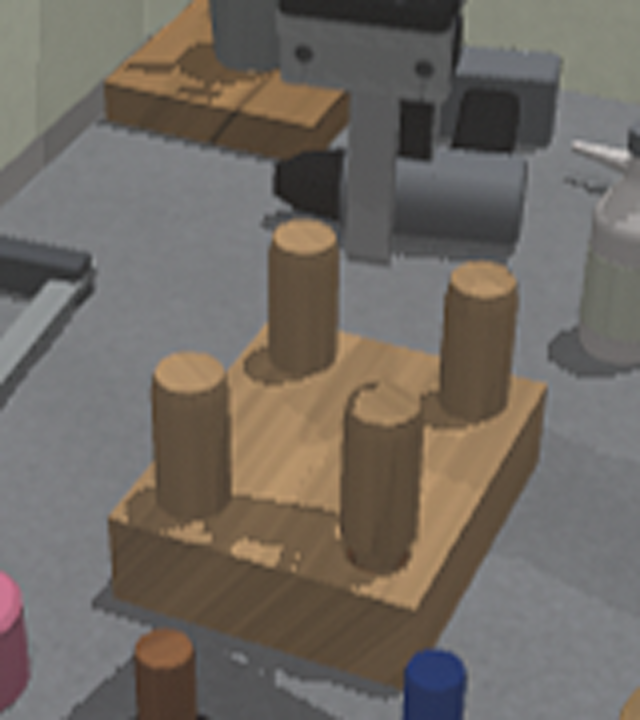

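Call:
jog_arm(moves=[[[5,35,0],[0,0,0],94],[[12,70,0],[0,0,0],94],[[20,110,0],[0,0,0],94],[[28,150,0],[0,0,0],94],[[35,178,0],[0,0,0],94]])

```text
time_s: 9.72
ee_pos: [0.5573, 0.1083, 0.2634]
eef_rot: [-3.141, 0.002, 0.16]
force: [0.0, -1.0, -0.0]
grip_width: 0.0941
```

Call:
jog_arm(moves=[[[0,0,-20],[0,0,0],94],[[0,0,-50],[0,0,0],94],[[0,0,-60],[0,0,0],94],[[0,0,-60],[0,0,0],94],[[0,0,-60],[0,0,0],94]])

```text
time_s: 10.13
ee_pos: [0.5575, 0.1051, 0.2048]
eef_rot: [-3.142, 0.001, 0.158]
force: [-0.1, -0.0, 1.5]
grip_width: 0.0938
```

Call:
jog_arm(moves=[[[0.5,1,-35],[0,0,0],94],[[0.5,1,-70],[0,0,0],94],[[0.5,1,-105],[0,0,0],94],[[0.5,1,-128],[0,0,0],94],[[0.5,1,-128],[0,0,0],94]])

```text
time_s: 10.55
ee_pos: [0.5566, 0.1058, 0.0736]
eef_rot: [-3.141, 0.005, 0.158]
force: [-0.7, 0.5, -0.8]
grip_width: 0.0938
```

Call:
jog_arm(moves=[[[0,0,0],[0,0,0],40],[[0,0,0],[0,0,0],20],[[0,0,0],[0,0,0],20],[[0,0,0],[0,0,0],20],[[0,0,0],[0,0,0],20]], squeeze=30)

```text
time_s: 10.97
ee_pos: [0.5586, 0.1064, 0.078]
eef_rot: [3.142, -0.002, 0.159]
force: [-0.2, 0.5, -0.3]
grip_width: 0.0641
```

Call:
jog_arm(moves=[[[0,0,0],[0,0,0],20],[[0,0,0],[0,0,0],20],[[0,0,0],[0,0,0],20],[[0,0,0],[0,0,0],20],[[0,0,0],[0,0,0],20]])

```text
time_s: 11.38
ee_pos: [0.5581, 0.1063, 0.0767]
eef_rot: [3.142, 0.0, 0.159]
force: [0.8, -1.2, 0.9]
grip_width: 0.0308
```

Call:
jog_arm(moves=[[[0,0,0],[0,0,0],20],[[0,0,0],[0,0,0],20],[[0,0,0],[0,0,0],20],[[0,0,0],[0,0,0],20],[[0,0,0],[0,0,0],20]], squeeze=60)

```text
time_s: 11.8
ee_pos: [0.5579, 0.1063, 0.0766]
eef_rot: [-3.142, 0.0, 0.159]
force: [-0.5, 0.4, -2.0]
grip_width: 0.0271
```

Call:
jog_arm(moves=[[[0,0,15],[0,0,0],20],[[0,0,50],[0,0,0],20],[[0,0,90],[0,0,0],20],[[0,0,130],[0,0,0],20],[[0,0,165],[0,0,0],20]])

```text
time_s: 12.22
ee_pos: [0.5578, 0.1064, 0.2442]
eef_rot: [-3.142, -0.001, 0.159]
force: [-0.1, 0.7, -2.6]
grip_width: 0.0274
```

Call:
jog_arm(moves=[[[0,0,20],[0,0,0],20],[[0,0,33],[0,0,0],20],[[0,0,33],[0,0,0],20],[[-5,-25,33],[0,0,0],20],[[-10,-60,33],[0,0,0],20]])

```text
time_s: 12.63
ee_pos: [0.5475, 0.0474, 0.273]
eef_rot: [-3.141, 0.002, 0.162]
force: [0.6, -0.3, -4.2]
grip_width: 0.0277
```

Call:
jog_arm(moves=[[[-10,-35,0],[0,0,0],20],[[-20,-70,0],[0,0,0],20],[[-25,-100,0],[0,0,0],20],[[-25,-118,0],[0,0,0],20],[[-25,-118,0],[0,0,0],20]])

```text
time_s: 13.05
ee_pos: [0.5224, -0.0746, 0.2733]
eef_rot: [-3.141, 0.002, 0.156]
force: [-0.3, 0.3, -3.4]
grip_width: 0.0275
```

Call:
jog_arm(moves=[[[0,0,0],[0,0,0],20],[[0,0,0],[0,0,0],20],[[0,0,0],[0,0,0],20]])

```text
time_s: 13.3
ee_pos: [0.5231, -0.0707, 0.2741]
eef_rot: [-3.141, 0.001, 0.16]
force: [-0.8, 0.1, -3.4]
grip_width: 0.0277
```

```bash
python3 - <<'E'
from z import *
o=ctrl.get_obs(); print(o["ee_pos"],o["eef_rot"],o["force"],o["grip_width"])
S=Cam("side");T=Cam("top")
S.crop(250,80,410,280,3,"s6.png")
E
```

```text
[ 0.52306497 -0.07072778  0.27413157] [-3.14113548e+00  7.22430756e-04  1.59923837e-01] [-0.82224582  0.10165299 -3.40412478] 0.027700792589609856
```

View pics/s6.png

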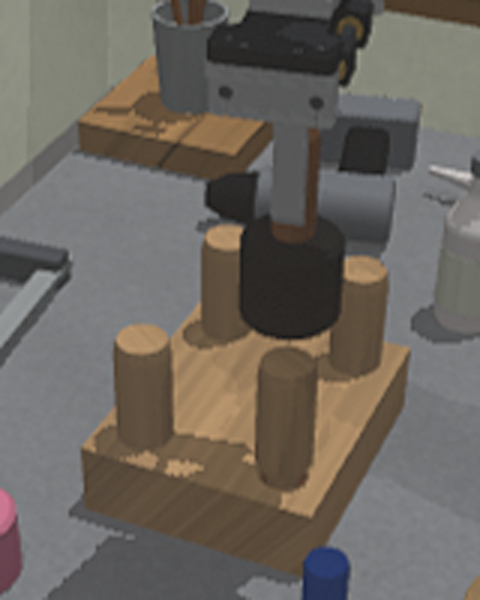

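Call:
jog_arm(moves=[[[0,-1.5,-15],[0,0,0],20],[[0,-1.5,-28],[0,0,0],20],[[0,-1.5,-30],[0,0,0],20],[[0,-1.5,-30],[0,0,0],20],[[0,-1.5,-30],[0,0,0],20]])

```text
time_s: 13.82
ee_pos: [0.5233, -0.0729, 0.2454]
eef_rot: [3.141, -0.001, 0.159]
force: [-0.8, -0.0, -2.8]
grip_width: 0.0275
```

Call:
jog_arm(moves=[[[0,0,-2],[0,0,0],20],[[0,0,-4],[0,0,0],20],[[0,0,-6],[0,0,0],20],[[0,0,-8],[0,0,0],20],[[0,0,-10],[0,0,0],20]])

```text
time_s: 14.23
ee_pos: [0.5231, -0.0731, 0.2346]
eef_rot: [3.142, -0.0, 0.159]
force: [-0.4, -0.4, 5.0]
grip_width: 0.027
```

Contact (+8 N). Continue driving down.

Call:
jog_arm(moves=[[[0,0,-2],[0,0,0],20],[[0,0,-4],[0,0,0],20],[[0,0,-6],[0,0,0],20],[[0,0,-8],[0,0,0],20],[[0,0,-10],[0,0,0],20]])

```text
time_s: 14.65
ee_pos: [0.5235, -0.0732, 0.2257]
eef_rot: [3.141, -0.002, 0.159]
force: [-1.4, 0.1, 8.6]
grip_width: 0.0275
```

Call:
jog_arm(moves=[[[0,0,-1],[0,0,0],20],[[0,0,-2],[0,0,0],20],[[0,0,-3],[0,0,0],20],[[0,0,-3],[0,0,0],20]])

```text
time_s: 14.98
ee_pos: [0.5235, -0.0732, 0.2228]
eef_rot: [3.141, -0.002, 0.159]
force: [-1.0, 0.1, 8.0]
grip_width: 0.0273
```

Call:
jog_arm(moves=[[[0,0,-1],[0,0,0],20],[[0,0,-2],[0,0,0],20],[[0,0,-2.5],[0,0,0],20],[[0,0,-2.5],[0,0,0],20]])

```text
time_s: 15.32
ee_pos: [0.5237, -0.0733, 0.2214]
eef_rot: [3.14, -0.003, 0.159]
force: [-3.2, 0.1, 16.4]
grip_width: 0.0278
```

Call:
jog_arm(moves=[[[0,0,-1],[0,0,0],20],[[0,0,-2],[0,0,0],20],[[0,0,-2],[0,0,0],20]])

```text
time_s: 15.57
ee_pos: [0.5242, -0.0734, 0.2213]
eef_rot: [3.139, -0.006, 0.159]
force: [-7.2, 1.7, 31.7]
grip_width: 0.0273
```

Call:
jog_arm(moves=[[[0,0,4],[0,0,0],20],[[0,0,15],[0,0,0],20],[[0,0,35],[0,0,0],20],[[0,0,55],[0,0,0],20],[[0,0,55],[0,0,0],20]])

```text
time_s: 15.98
ee_pos: [0.5241, -0.0733, 0.2759]
eef_rot: [3.14, -0.005, 0.159]
force: [0.5, -0.3, -1.9]
grip_width: 0.0275
```

Call:
jog_arm(moves=[[[5,25,0],[0,0,0],20],[[13,60,0],[0,0,0],20],[[21,100,0],[0,0,0],20],[[28,140,0],[0,0,0],20],[[35,177,0],[0,0,0],20]])

```text
time_s: 16.4
ee_pos: [0.5578, 0.1059, 0.271]
eef_rot: [-3.141, 0.001, 0.159]
force: [0.5, -0.3, -2.9]
grip_width: 0.0272
```

Call:
jog_arm(moves=[[[0,0,0],[0,0,0],20],[[0,0,0],[0,0,0],20]])

```text
time_s: 16.57
ee_pos: [0.5578, 0.1055, 0.2706]
eef_rot: [-3.142, 0.002, 0.162]
force: [0.1, -0.8, -3.3]
grip_width: 0.0274
```

```bash
python3 - <<'E'
from z import *
o=ctrl.get_obs(); print(o["ee_pos"],o["eef_rot"],o["force"],o["grip_width"])
S=Cam("side");T=Cam("top")
S.crop(180,100,410,330,3,"s7.png");sheet(S,[(346,204),(346,236)],"s7z.png")
for z in(.145,.148,.16):print(S.proj((.5226,-.072,z)))
E
```

```text
[0.55779253 0.10551064 0.27064222] [-3.14155720e+00  2.02430638e-03  1.61867245e-01] [ 0.05393829 -0.79193346 -3.27572898] 0.027434050327648576
[345.65004742 205.60462388]
[345.71077621 204.41076514]
[345.95621778 199.58566371]
```

View pics/s7.png

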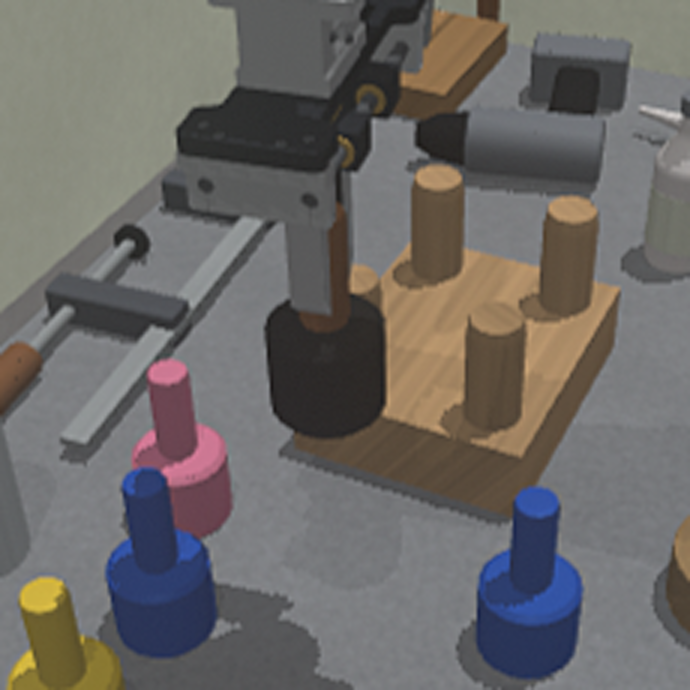

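View pics/s7z.png

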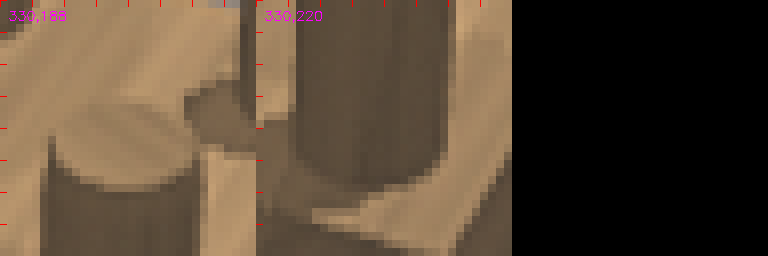

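Call:
jog_arm(moves=[[[0,0,-35],[0,0,0],20],[[0,0,-75],[0,0,0],20],[[0,0,-110],[0,0,0],20],[[0,0,-135],[0,0,0],20],[[0,0,-150],[0,0,0],20]])

```text
time_s: 17.08
ee_pos: [0.5566, 0.1022, 0.1187]
eef_rot: [-3.142, 0.004, 0.157]
force: [-0.1, -0.1, -3.7]
grip_width: 0.0275
```

Call:
jog_arm(moves=[[[0,0,-12],[0,0,0],20],[[0,0,-24],[0,0,0],20],[[0,0,-34],[0,0,0],20],[[0,0,-38],[0,0,0],20],[[0,0,-38],[0,0,0],20]])

```text
time_s: 17.5
ee_pos: [0.5579, 0.1036, 0.0836]
eef_rot: [-3.142, 0.001, 0.159]
force: [0.3, 0.2, -2.8]
grip_width: 0.0273
```

Call:
jog_arm(moves=[[[0,0,0],[0,0,0],20],[[0,0,0],[0,0,0],20]])

```text
time_s: 17.67
ee_pos: [0.5585, 0.1039, 0.0851]
eef_rot: [3.142, -0.001, 0.159]
force: [-0.3, 0.2, -3.2]
grip_width: 0.0275
```

Call:
jog_arm(moves=[[[0,0,-2],[0,0,0],20],[[0,0,-4],[0,0,0],20],[[0,0,-6],[0,0,0],20],[[0,0,-7],[0,0,0],20],[[0,0,-7],[0,0,0],20]])

```text
time_s: 18.08
ee_pos: [0.5579, 0.1039, 0.0769]
eef_rot: [-3.142, 0.0, 0.159]
force: [-0.0, -0.8, -2.7]
grip_width: 0.0271
```

Call:
jog_arm(moves=[[[0,0,-0.5],[0,0,0],20],[[0,0,-1.5],[0,0,0],20],[[0,0,-1.5],[0,0,0],20]])

```text
time_s: 18.33
ee_pos: [0.5583, 0.1039, 0.0765]
eef_rot: [3.142, -0.001, 0.159]
force: [-3.1, -0.9, 4.5]
grip_width: 0.0271
```

On the bench (force now upward). Release with the fingers kept centred, then withdraw.

Call:
jog_arm(moves=[[[0,0,0],[0,0,0],35],[[0,0,0],[0,0,0],50],[[0,0,0],[0,0,0],70],[[0,0,0],[0,0,0],94],[[0,0,0],[0,0,0],94]])

```text
time_s: 18.75
ee_pos: [0.5581, 0.1038, 0.0757]
eef_rot: [3.142, -0.0, 0.159]
force: [-1.1, -0.2, 0.4]
grip_width: 0.0573
```

Call:
jog_arm(moves=[[[0,0,0],[0,0,0],94],[[0,0,0],[0,0,0],94],[[0,0,0],[0,0,0],94],[[0,0,0],[0,0,0],94],[[0,0,0],[0,0,0],94]])

```text
time_s: 19.17
ee_pos: [0.5581, 0.1038, 0.0757]
eef_rot: [3.142, -0.0, 0.159]
force: [-0.0, -0.0, -0.3]
grip_width: 0.0908
```

Call:
jog_arm(moves=[[[0,0,20],[0,0,0],94],[[0,0,60],[0,0,0],94],[[0,0,100],[0,0,0],94],[[0,0,140],[0,0,0],94],[[0,0,180],[0,0,0],94]])

```text
time_s: 19.58
ee_pos: [0.5576, 0.1038, 0.2578]
eef_rot: [-3.142, -0.0, 0.159]
force: [0.2, -0.3, -0.7]
grip_width: 0.094
```

Call:
jog_arm(moves=[[[0,0,20],[0,0,0],94],[[-20,0,40],[0,0,0],94],[[-55,0,40],[0,0,0],94],[[-95,0,40],[0,0,0],94],[[-130,0,40],[0,0,0],94]])

```text
time_s: 20.0
ee_pos: [0.4261, 0.1037, 0.2955]
eef_rot: [-3.142, -0.0, 0.159]
force: [-0.3, 0.7, 0.6]
grip_width: 0.094
```

Call:
jog_arm(moves=[[[0,0,0],[0,0,0],94],[[0,0,0],[0,0,0],94],[[0,0,0],[0,0,0],94]])

```text
time_s: 20.25
ee_pos: [0.4286, 0.1039, 0.2961]
eef_rot: [3.142, -0.001, 0.159]
force: [-0.5, -0.5, -0.7]
grip_width: 0.094
```

```bash
python3 - <<'E'
from z import *
o=ctrl.get_obs(); print(o["time_s"],o["ee_pos"],o["joint_vel"].round(3),o["force"],o["grip_width"])
S=Cam("side");T=Cam("top")
cv2.imwrite("pics/s8.png",S.f[:,:,::-1]);cv2.imwrite("pics/t8.png",T.f[:,:,::-1])
print(S.proj((.5583,.1039,.13)),T.proj((.5583,.1039,.13)))
p=S.proj((.5583,.1039,.13)); sheet(S,[p,(346,204),(318,340)],"s8z.png")
E
```

```text
20.25 [0.42864708 0.1038906  0.2960645 ] [-0.004  0.03  -0.015 -0.001  0.002  0.001] [-0.4504795  -0.47588765 -0.68102254] 0.09402636244456504
[290.9734913  260.66891038] [241.44452916 253.09653309]
```

View pics/s8.png

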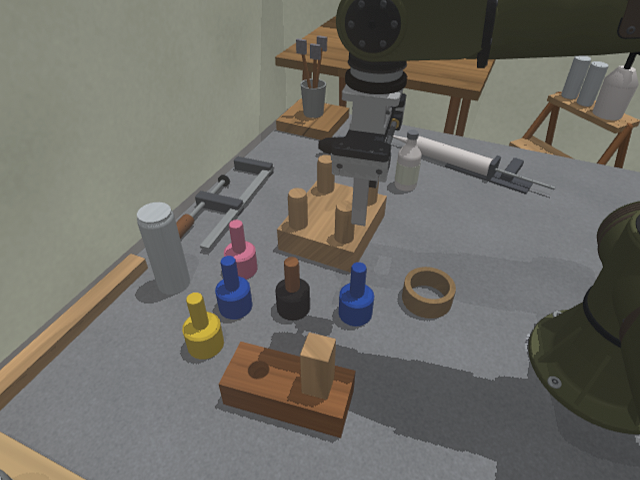

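View pics/s8z.png

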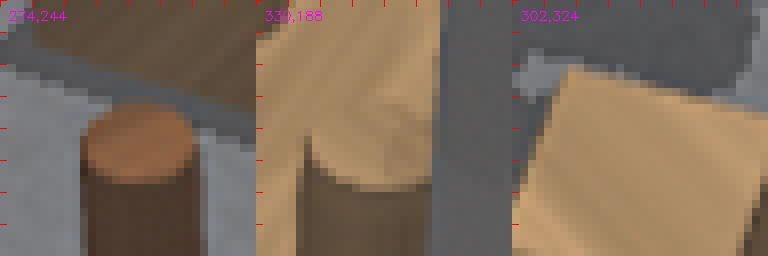

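View pics/t8.png

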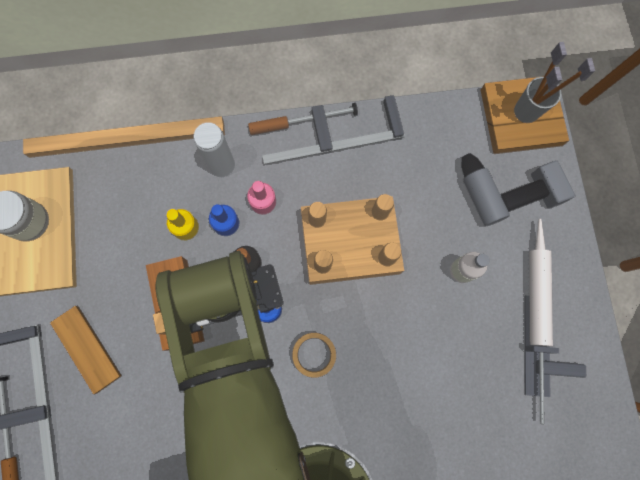

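```bash
python3 - <<'E'
from z import *
T=Cam("top"); sheet(T,[(323,259)],"t8z.png")
E
```

```text
(no output)
```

View pics/t8z.png

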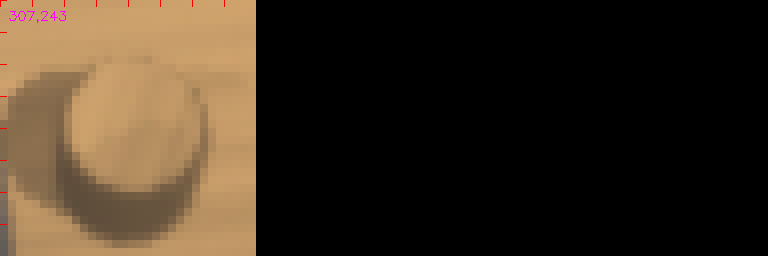

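```bash
python3 -c "
from station import ctrl
print(ctrl.hand_in())"
```

```text
the job is handed in; nothing more can be done
None
```

I moved the round leg from the rack to the empty socket, set it in lightly and let go of it. I then drove it home with the black tamper, stood the tamper back on the bench and handed the job in at about 20 s of the 72 s. The hand-in reports no verdict, so what follows is my own checks.

- **Light set:** after release the leg stood upright, with its shoulder about 13–15 mm above the block's face in the side picture.
- **Driving:** the leg stopped moving at the predicted home height, with about 35 N of tamper push.
- **Leg at the end:** the top centre in both pictures is within about 0.6 px (about 1–2 mm) of where a fully driven leg should be. That means the shoulder is on the face, centred and upright. In the final side picture a finger hid part of the leg's top, so the side reading is from just after driving and the final confirmation is from the top camera.
- **Tamper:** its handle top is within 1 px of its expected upright position on the bench, about 2 mm from where it started.
- **Square leg and glue bottle:** both look unmoved. I only checked them by eye.
- **Gripper:** it is clear of everything, and the force reading is near zero.

No check failed or disagreed.

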